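Complete the gluing jig's pads and start its press screw

ROBOT

A 6-joint arm with a two-finger parallel gripper is mounted at the origin on the work surface. World frame = base frame: x ahead of the robot, y to its left, z up, the work surface at z = 0. Lengths are in m, angles in rad, forces in N, time in s.
With the tool pointing down it reaches from about 0.2 to 0.875 m from the base axis. Payload 3.4 kg.
Tool frame: the origin (TCP) lies at the very end of the fingers, on their centre line; the grasp point (between the pads) lies 19 mm behind it; z points along the fingers, y is the direction in which the jaws open and shut (so a half turn about z gives the same grasp; the last joint's range is limited). The gripper opens to 94 mm and grips with 3 to 60 N. Pads are 16 mm wide; open, the fingers measure 119 mm over their backs; the gripper's body (75 mm by 177 mm) begins 78 mm behind the grasp point.
Start: joints at [-1.436, 0.276, 1.505, -0, 1.361, -0.121], TCP at [0.145, -0.556, 0.205] pointing down, gripper open.
Joint ranges: [-2.89, 2.89], [-0.75, 2.08], [0.22, 2.7], [-1.18, 4.32], [0.11, 2.71], [-2.7, 2.7]. Speed limits (rad/s): [2.57, 2.57, 3.14, 3.14, 3.14, 3.14].

INTERFACE

Orientations are given as a unit quaternion [w, x, y, z].
In Python, from station import status, vision, order gives the robot as it stands.
- The arm moves only by the tool drive_tool, never from a script. Its arguments are lists of equal length, an entry for each row: "hand": the finger opening in m, from 0 to 0.094; "translation": the shift along the world's x, y, z in m, a list of three; "yaw": the turn about the world's z in degrees. In form: {"hand": [hand, ...], "translation": [[tx, ty, tz], ...], "yaw": [yaw, ...]}. A call has exactly 8 rows; each row is the pose to reach, as a shift and turn from the pose commanded when the call began; what a row does not reach only later rows make up. A row lasts 1/8 s, in which the tool goes at most 62.5 mm and 10.7 degrees, less where a joint would pass 70% of its speed; a pose out of reach is approached as far as the arm can. A call with a gripper value outside its range is refused whole. The fingers move at their own pace and stop on an object; "force" is the grip in N (left out, the last holds). Time passes only in rows, so rows that repeat a pose let the fingers close, or fill a call up. It gives the time, the measured TCP pose, the force and the opening at its end, in the units of the state.
- status.get_state(): the state, without advancing time (a new reading comes with each control period).
- vision.get_image(name): name is "scene" or "top" or "wrist"; returns the picture (480x640x3 uint8, blue, green, red); there is no depth.
- vision.camera_params(name): a dict with "fx", "fy", "cx", "cy" (pixels), "R" (3x3) and "t" (3): a world point X has camera coordinates R X + t. Camera axes: x right, y down, z forward; pixel columns grow to the right and rows downward; lengths in m; the calibration is good to about 2 mm. A picture is of the moment at which its call begins: read the wrist's pose just before it. camera_params takes no time and is no camera call; for the wrist camera it gives the pose at the moment of the call.
- order.job_done(): hands the job in, once; it reports no verdict.
The state is a dict: "clock": time; "q": joint angles; "qvel": joint speeds; "joint_efforts": joint torques, N m; "position": TCP position; "eef_rot": TCP orientation; "wrist_force": force on the tool from outside, world axes, zero at the start; "torque": the same for the moment, N m; "finger_gap": finger opening in m.
Only numpy, scipy, OpenCV 4.12 (cv2) and the standard library are available. Lean on these libraries where they do the work, as an engineer would, in place of code of your own. Each camera call takes 0.05 s, during which the arm holds its last target.

TASK

Two of the gluing jig's three pockets already hold a wooden pressure pad: stand the spare pad from the bench in the empty pocket and leave the other two as they are. Then start the red-knobbed press screw: turn it backward (anticlockwise from above) only until you feel it drop off the start of its thread, let it go down, and turn it forward (clockwise) one full turn from there. Finish while still gripping the knob with the screw started in the thread - do not let go at the end - and leave the jar, pan and bottle in place.

Things in the scene. Friction and masses are not known exactly. Their poses are not given: they have to be found in the camera images.
- jig: fixed jig: plywood base 240 (x) by 300 mm (y), 16 thick; origin at the centre of its underside. On its -x half a dark rail 52 by 222 mm, top 34 mm above the bench, with three pockets in a row along y. 60 mm from the origin along +x an upright wooden threaded boss, 36 mm diameter (48 at its foot), top 48 mm above the bench, with the press screw in it
- pocket0 (a point): centre of the floor of the first pocket (jig y = +85 mm), 16 mm above the bench; every pocket is 40 mm square, 18 mm deep, open on top
- pocket1 (a point): the same for the middle pocket (jig y = 0)
- pocket2 (a point): the same for the third pocket (jig y = -85 mm). Which one of the three is empty varies.
- pad_a: pressure pad already in a pocket: turned beech cylinder standing upright, 34 mm diameter, 46 mm tall, 50 g, cork band near the top, blue dot on top; origin at the centre of its underside
- pad_b: another pad already in a pocket, the same shape and origin
- spare: the spare pad, on the bare bench beside the jig: turned beech cylinder standing upright, 34 mm diameter, 46 mm tall, 50 g, cork band near the top, blue dot on top; origin at the centre of its underside
- bolt: the press screw, upright, captive: it only turns and moves up and down. Red round knob, 44 mm diameter, 28 tall, white pointer stripe on top and side, on a 26 mm shank; 0.22 kg. Origin on its axis at the knob's underside, 70 mm above the bench when at the very top of the thread's start ramp. Right-hand thread, 8 mm a turn. This body does not turn with the knob: see bolt_turn
- knob_grip (a point): point on the screw's axis at the height to grip the knob: 18 mm above its underside, 10 mm below its top; turns with the knob. The screw sinks by its own weight if let go; held, it can stand at most about 2 mm above its seat in the thread, so a hand that turns it must follow it up or down (1.3 mm per rad), or hold lightly
- bolt_turn (a joint): rotation of the screw in rad, grows forward (clockwise from above). At first it stands on the start ramp: turned backward it climbs 0.6 to 1.9 rad (varies), then at the ramp's end drops about 8 mm by its weight once let go or followed down. Then forward it screws down 8 mm a turn. Turns easily (under 0.05 N m), stays where it is left
- glue_jar: bystander: closed glass jar with green lid, 72 mm diameter, 100 mm tall; origin at the centre of its underside
- pan: bystander: small open steel pan with two loop handles, 110 mm rim diameter, 70 mm tall; origin at the centre of its underside
- water: bystander: clear bottle with white cap, 60 mm diameter, 170 mm tall; origin at the centre of its underside
Not all that is in view belongs to the job. What is shaped like the spare but green or yellow is not meant.

How it is judged:
On the way, in this order (a step that is already met when the one before it is completed fails the run):
1. the spare pad stands in the empty pocket, let go (((horizontal distance between spare and pocket0 below 0.006 m and z of spare in the frame of jig below 0.02 m) or (horizontal distance between spare and pocket1 below 0.006 m and z of spare in the frame of jig below 0.02 m) or (horizontal distance between spare and pocket2 below 0.006 m and z of spare in the frame of jig below 0.02 m)) and angle between spare's own z axis and vertical below 0.1 rad and linear speed of spare below 0.03 m/s and contact force between the fingers and spare below 0.1 N), for 0.2 s.
2. the screw has been turned backward past the start of its thread and has dropped onto it (value of joint bolt_turn below -0.05 rad and z of bolt in the frame of jig below 0.0655 m), for 0.2 s.
At the end, for the whole second after the job is handed in: Spare upright (0.1 rad) on a pocket floor, within 6 mm of its centre, released; other pads within 8 mm of their places; screw 5.0 to 7.5 rad forward of the thread's start, knob underside below 58.5 mm, at rest, gripped with over 2 N (all of step 1 and distance of each of pad_a, pad_b from where it was at the start of the episode below 0.008 m and value of joint bolt_turn between 5 and 7.5 rad and z of bolt in the frame of jig below 0.0585 m and contact force between the fingers and bolt above 2 N and angular speed of bolt below 0.2 rad/s and linear speed of bolt below 0.02 m/s and velocity of joint bolt_turn between -0.15 and 0.15 rad/s); the arm keeps its last pose, push and grip.
It fails at once if a seated pad is pulled out or knocked over (distance of any of pad_a, pad_b from where it was at the start of the episode above 0.02 m).
It fails at once if the jar, pan or bottle is moved by more than 25 mm or tipped (distance of any of glue_jar, pan, water from where it was at the start of the episode above 0.025 m or angle between any of glue_jar, pan, water's own z axis and vertical above 0.3 rad).
It also fails if it takes over 72 s, if anything falls off the work surface, if the arm or the gripper's body presses on something with over 40 N, if the wrist force passes 120 N, or if a joint passes its speed limit or range.

## Working session

There is one attempt and no reset: what is moved stays moved. The work goes in short steps, Python scripts to look and compute and a tool call to move; the robot and the scene stay as the last step left them, time stands still between calls to the robot, and variables do not carry over. Pictures are saved under pics/ and viewed, and the job is handed in when it is done.

Besides the shell and the picture viewer there is one more tool, called after "Request:" as a command line: name --pt "numbers of a row" for each row, then --argument value for the rest. drive_tool: Moves the arm, as the interface text tells. Its arguments: {"type":"object","properties":{"hand":{"type":"array"},"translation":{"type":"array"},"yaw":{"type":"array"},"force":{"type":"number"}},"required":["hand","translation","yaw"]}

```bash
mkdir -p pics; ls
python3 - <<'E'
from station import status, vision, order
import cv2,json
s=status.get_state();print({k:s[k] for k in('clock','position','eef_rot','finger_gap','wrist_force')})
for n in('scene','top','wrist'):
    p=vision.camera_params(n);print(n,p)
    cv2.imwrite(f'pics/{n}0.png',vision.get_image(n))
E
```

```text
pics
{'clock': 0.0, 'position': array([ 0.1454034 , -0.55572146,  0.20463349]), 'eef_rot': array([-8.85388287e-04,  9.91832516e-01,  1.27544016e-01, -8.06488365e-06]), 'finger_gap': 0.09401220106035407, 'wrist_force': array([-0.73909557, -1.24292837,  0.25628329])}
scene {'fx': 516.4127950040438, 'fy': 516.4127950040438, 'cx': 321.13627925834294, 'cy': 240.05545307604305, 'R': array([[ 0.71989637,  0.69393795,  0.01411899],
       [ 0.51151827, -0.51668364, -0.68657634],
       [-0.46914633,  0.50148594, -0.72692061]]), 't': array([-0.46285572, -0.22714534,  1.55474397])}
top {'fx': 491.41854217464544, 'fy': 491.41854217464544, 'cx': 313.0609368442582, 'cy': 237.08491442189455, 'R': array([[ 0.0078146 , -0.99986705,  0.01431118],
       [-0.9967464 , -0.00893675, -0.08010462],
       [ 0.08022187, -0.01363863, -0.99668372]]), 't': array([0.02468822, 0.59368868, 1.22906807])}
wrist {'fx': 338.1741489834023, 'fy': 338.1741489834023, 'cx': 324.50412391680885, 'cy': 234.73258683936018, 'R': array([[ 0.25338815, -0.96736288, -0.00186966],
       [-0.94171628, -0.24711153,  0.22826815],
       [-0.22128015, -0.05607976, -0.97359651]]), 't': array([-0.57443298, -0.02443175,  0.39000038])}
```

View pics/scene0.png

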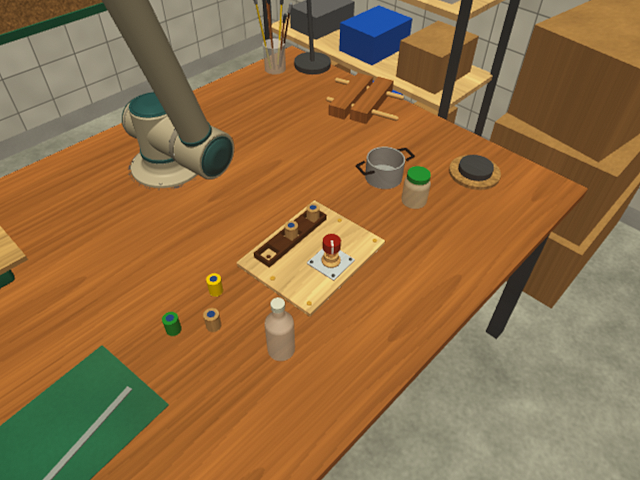

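View pics/top0.png

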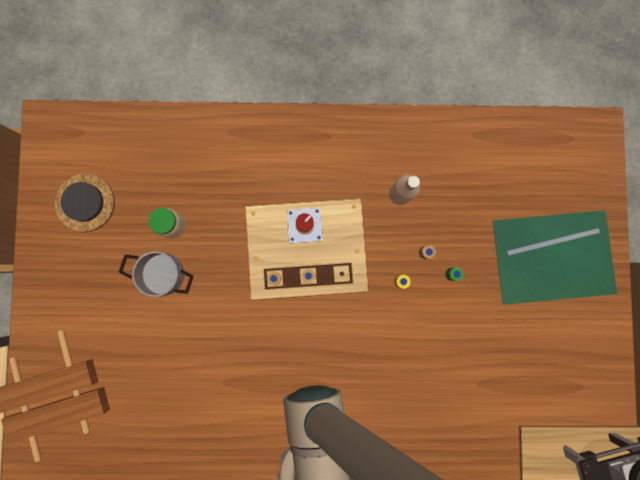

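View pics/wrist0.png

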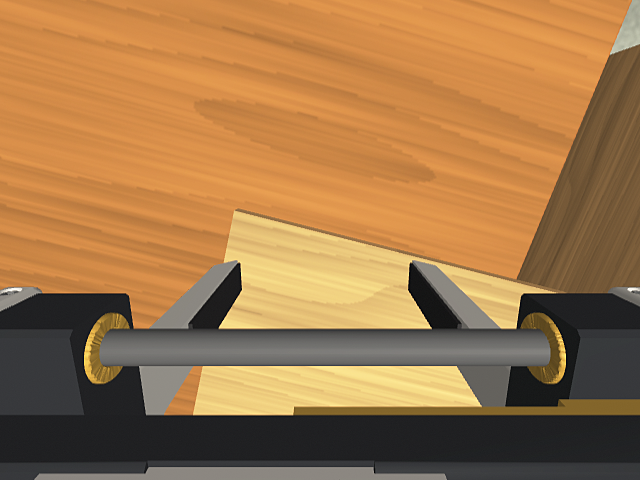

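Look-alikes for the spare, at top-view pixels: beech (429,252), yellow (403,282), green (456,274), and the seated pads at (275,278) and (308,275). I choose the beech one at (429,252), which is (212,319) in the scene view. Next I'll check it in enlarged crops.

```bash
cat > h.py <<'E'
import numpy as np
def ray(p,uv):
    d=np.array([(uv[0]-p['cx'])/p['fx'],(uv[1]-p['cy'])/p['fy'],1.])
    R=np.array(p['R']);return -R.T@np.array(p['t']), R.T@d
def onz(p,uv,z):
    o,d=ray(p,uv);return o+d*(z-o[2])/d[2]
def tri(obs):
    A=np.zeros((3,3));b=np.zeros(3)
    L=[]
    for p,uv in obs:
        o,d=ray(p,uv);d=d/np.linalg.norm(d);M=np.eye(3)-np.outer(d,d);A+=M;b+=M@o;L.append((o,d,M))
    X=np.linalg.solve(A,b);return X,[float(np.linalg.norm(M@(X-o))) for o,d,M in L]
def proj(p,X):
    c=np.array(p['R'])@np.array(X)+np.array(p['t']);return p['fx']*c[0]/c[2]+p['cx'],p['fy']*c[1]/c[2]+p['cy']
E
python3 - <<'E'
import cv2
a=cv2.imread('pics/top0.png');b=cv2.imread('pics/scene0.png')
def crop(i,x0,y0,w,h,f,n): cv2.imwrite(n,cv2.resize(i[y0:y0+h,x0:x0+w],None,fx=f,fy=f,interpolation=cv2.INTER_CUBIC))
crop(a,240,190,133,115,6,'pics/tj.png')
crop(a,385,235,90,60,8,'pics/ts.png')
crop(b,230,195,160,120,5,'pics/sj.png')
crop(b,150,260,100,80,8,'pics/ss.png')
E
```

```text
(no output)
```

View pics/tj.png

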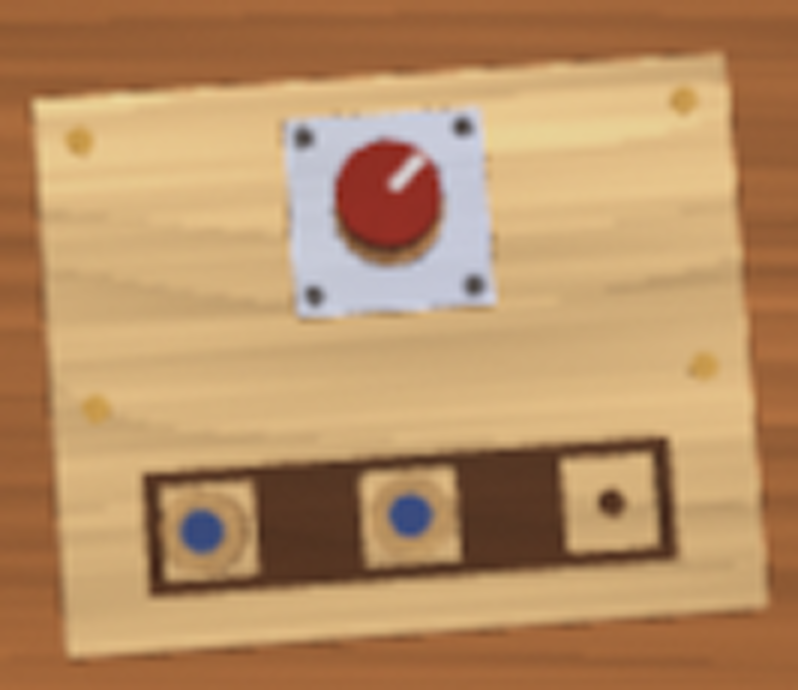

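View pics/ts.png

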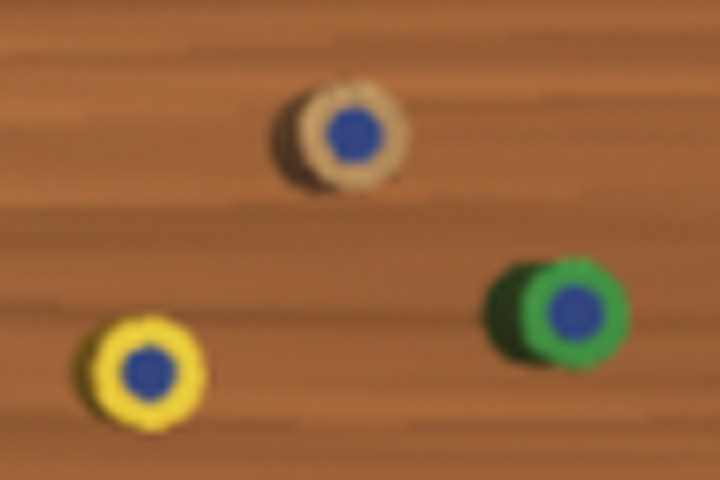

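View pics/sj.png

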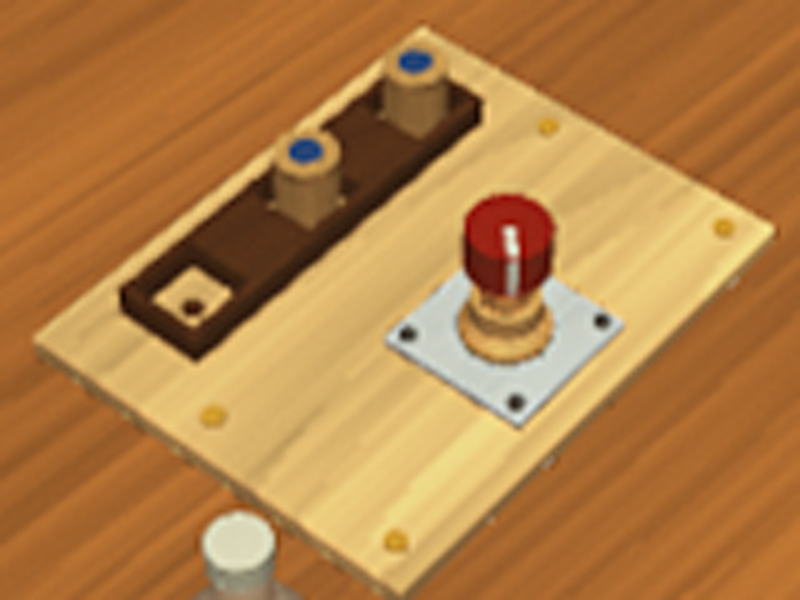

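View pics/ss.png

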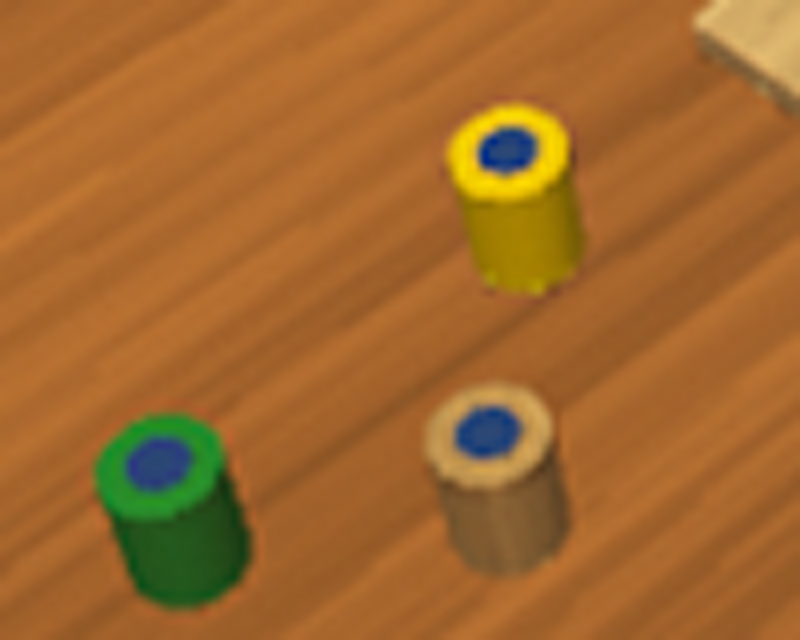

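Run:
```python
from station import vision
from h import *
T=vision.camera_params('top');S=vision.camera_params('scene')
f=lambda u,v,x0,y0,s:((u+.5)/s-.5+x0,(v+.5)/s-.5+y0)
tj=lambda u,v:f(u,v,240,190,6);ts=lambda u,v:f(u,v,385,235,8);sj=lambda u,v:f(u,v,230,195,5);ss=lambda u,v:f(u,v,150,260,8)
P={'spare top':(ts(354,136),ss(489,432)),'yellow':(ts(150,373),ss(508,150)),'green':(ts(575,314),ss(160,464)),
'hole':(tj(612,503),sj(193,307)),'padmid':(tj(410,516),sj(305,151)),'padend':(tj(202,531),sj(415,62)),'knobtop':(tj(388,193),sj(509,230)),
's1':(tj(683,101),sj(396,542)),'s2':(tj(704,366),sj(213,416)),'s3':(tj(80,141),sj(724,228)),'s4':(tj(96,409),sj(548,127)),
'bottlecap':((413.5,182),(278,304)),'jarlid':((162,222),(419,175))}
for k,(a,b) in P.items():
    X,r=tri([(T,a),(S,b)]);print(k,X.round(4),np.round(r,4))
for k,a in {'cTL':tj(33,99),'cTR':tj(724,53),'cBR':tj(768,605),'cBL':tj(68,656)}.items(): print(k,onz(T,a,.016).round(4))
print('pocket rim centre',onz(T,tj(611,504),.034))
for k in('hole',): print(onz(T,P[k][0],.016),onz(S,P[k][1],.016))
for k in('spare top','padmid','padend'): print(k,onz(T,P[k][0],.046 if 's'==k[0] else .062),onz(S,P[k][1],.046 if 's'==k[0] else .062))
k='knobtop'
print(k,onz(T,P[k][0],.098),onz(S,P[k][1],.098))
```

```text
spare top [ 0.5578 -0.2603  0.0466] [0.0001 0.0001]
yellow [ 0.4833 -0.1956  0.0475] [0.0002 0.0002]
green [ 0.5027 -0.329   0.0464] [0.0001 0.0001]
hole [ 0.5018 -0.0437  0.0181] [0.0001 0.0001]
padmid [0.4952 0.0418 0.0625] [0.0003 0.0003]
padend [0.4886 0.1269 0.063 ] [0.0001 0.0001]
knobtop [0.6247 0.0521 0.0935] [0.0001 0.0001]
s1 [ 0.6744 -0.0739  0.0161] [0. 0.]
s2 [ 0.5602 -0.0831  0.0173] [0.0002 0.0002]
s3 [0.6546 0.1847 0.0173] [0.0002 0.0002]
s4 [0.5399 0.1758 0.017 ] [0.0001 0.0001]
bottlecap [ 0.7111 -0.1962  0.1658] [0.0011 0.0011]
jarlid [0.623  0.3964 0.0904] [0.0024 0.0024]
cTL [0.6725 0.2051 0.016 ]
cTR [ 0.6954 -0.0916  0.016 ]
cBR [ 0.4591 -0.1104  0.016 ]
cBL [0.4354 0.1859 0.016 ]
pocket rim centre [ 0.50117634 -0.04223155  0.034     ]
[ 0.50172319 -0.04394947  0.016     ] [ 0.50031395 -0.04248331  0.016     ]
spare top [ 0.55786443 -0.26040916  0.046     ] [ 0.55729233 -0.26016185  0.046     ]
padmid [0.49544349 0.04208211 0.062     ] [0.49463893 0.04193545 0.062     ]
padend [0.48866688 0.12701013 0.062     ] [0.48787064 0.12758346 0.062     ]
knobtop [0.62424957 0.05214647 0.098     ] [0.62744425 0.04884926 0.098     ]
```

Request:
drive_tool --hand '[0.07, 0.07, 0.07, 0.07, 0.07, 0.07, 0.07, 0.07]' --pt "0.05 0.035 0" --pt "0.1 0.07 0" --pt "0.15 0.105 0" --pt "0.2 0.14 0" --pt "0.25 0.175 0" --pt "0.3 0.21 0" --pt "0.35 0.245 0" --pt "0.4 0.285 -0.02" --yaw '[10, 20, 30, 40, 50, 60, 70, 80]'

```text
clock: 1.15
position: [0.5446, -0.2734, 0.1878]
eef_rot: [0.002, 0.676, 0.737, 0.0]
wrist_force: [0.0, -1.1, -0.2]
finger_gap: 0.0699
```

Request:
drive_tool --hand '[0.07, 0.07, 0.07, 0.07, 0.07, 0.07, 0.07, 0.07]' --pt "0 0 0" --pt "0.012 0.01 -0.02" --pt "0.012 0.01 -0.04" --pt "0.012 0.01 -0.05" --pt "0.012 0.01 -0.05" --pt "0.012 0.01 -0.05" --pt "0.012 0.01 -0.05" --pt "0.012 0.01 -0.05" --yaw '[0, 0, 0, 0, 0, 0, 0, 0]'

```text
clock: 2.15
position: [0.5543, -0.2643, 0.1375]
eef_rot: [0.001, 0.678, 0.735, 0.0]
wrist_force: [0.8, -0.1, 0.2]
finger_gap: 0.07
```

Run:
```python
from station import status, vision
import cv2,pickle
from h import *
s=status.get_state();print(s['clock'],s['position'],s['eef_rot'],s['q'])
p=vision.camera_params('wrist');pickle.dump(p,open('w1.pkl','wb'))
cv2.imwrite('pics/w1.png',vision.get_image('wrist'))
print(proj(p,[.5576,-.2603,.046]),proj(p,s['position']))
```

```text
2.15 [ 0.5542922  -0.2643148   0.13748746] [5.97585235e-04 6.77879257e-01 7.35172998e-01 1.39521618e-04] [-5.58246436e-01  3.76280340e-01  1.52722962e+00  5.55044226e-05
  1.23685650e+00 -6.39312378e-01]
(np.float64(329.20583919217495), np.float64(232.530595415196)) (np.float64(325.19500712784924), np.float64(275.3991591162669))
```

View pics/w1.png

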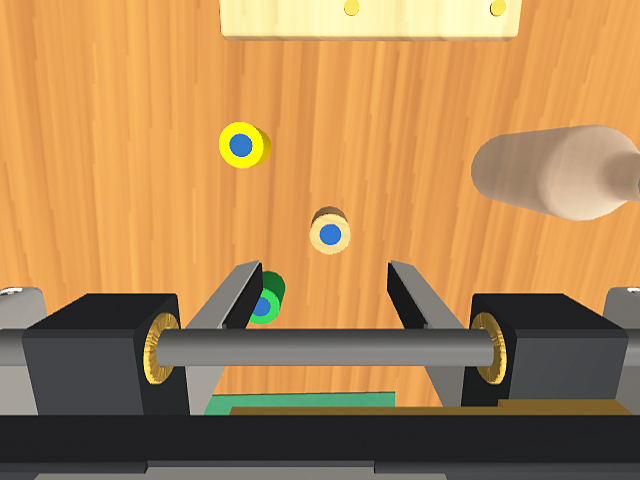

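Run:
```python
from station import status
s=status.get_state();print(s['clock'],s['position'],s['qvel'].round(4))
```

```text
2.2 [ 0.55420861 -0.26419399  0.13732761] [ 0.0016  0.0028  0.004   0.001  -0.0008  0.0008]
```

Request:
drive_tool --hand '[0.07, 0.07, 0.07, 0.07, 0.07, 0.07, 0.07, 0.07]' --pt "0.004 0.003 -0.02" --pt "0.004 0.003 -0.05" --pt "0.004 0.003 -0.075" --pt "0.004 0.003 -0.095" --pt "0.004 0.003 -0.105" --pt "0.004 0.003 -0.113" --pt "0.004 0.003 -0.113" --pt "0.004 0.003 -0.113" --yaw '[0, 0, 0, 0, 0, 0, 0, 0]'

```text
clock: 3.2
position: [0.5586, -0.2614, 0.0246]
eef_rot: [0.001, 0.678, 0.735, 0.0]
wrist_force: [0.3, -0.1, -0.1]
finger_gap: 0.0702
```

Run:
```python
from station import status, vision
import cv2
s=status.get_state();print(s['clock'],s['position'],s['eef_rot'])
cv2.imwrite('pics/w2.png',vision.get_image('wrist'))
```

```text
3.2 [ 0.55857362 -0.26136247  0.02457087] [7.09102307e-04 6.77794934e-01 7.35250636e-01 1.64004898e-04]
```

View pics/w2.png

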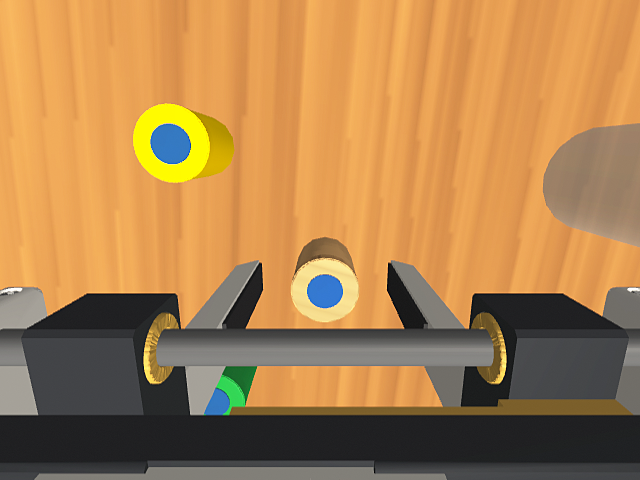

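Request:
drive_tool --hand '[0.07, 0.05, 0.03, 0.02, 0.02, 0.02, 0.02, 0.02]' --pt "0 0 -0.0035" --pt "0 0 -0.0035" --pt "0 0 -0.0035" --pt "0 0 -0.0035" --pt "0 0 -0.0035" --pt "0 0 -0.0035" --pt "0 0 -0.0035" --pt "0 0 -0.0035" --yaw '[0, 0, 0, 0, 0, 0, 0, 0]' --force 20

```text
clock: 4.25
position: [0.5581, -0.2611, 0.0204]
eef_rot: [0.0, 0.678, 0.735, 0.0]
wrist_force: [0.9, 0.2, 0.0]
finger_gap: 0.0339
```

Run:
```python
from station import status, vision
import cv2
from h import *
s=status.get_state();print(s['clock'],s['position'],s['finger_gap'])
p=vision.camera_params('wrist');X=s['position']+0;X[2]=.046
print(proj(p,X))
cv2.imwrite('pics/w3.png',vision.get_image('wrist')[200:360,220:430].repeat(3,0).repeat(3,1))
```

```text
4.25 [ 0.55812941 -0.26105005  0.02037675] 0.033888249049898254
(np.float64(325.2755314925304), np.float64(293.4513938652792))
```

View pics/w3.png

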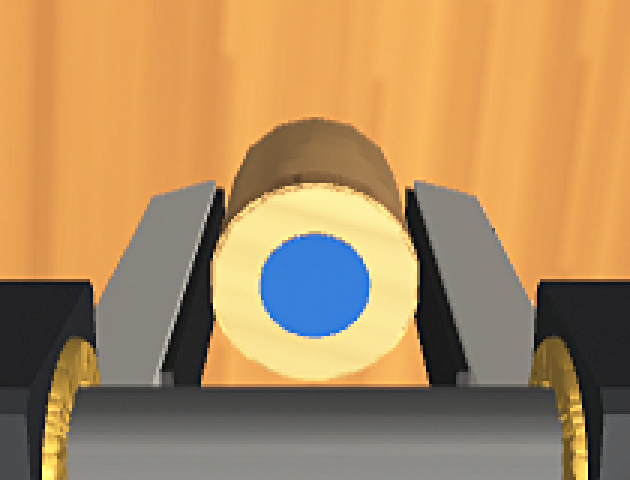

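Request:
drive_tool --hand '[0.02, 0.02, 0.02, 0.02, 0.02, 0.02, 0.02, 0.02]' --pt "0 0 0.03" --pt "0 0 0.08" --pt "-0.02 0.04 0.1" --pt "-0.035 0.08 0.1" --pt "-0.05 0.12 0.1" --pt "-0.0565 0.15 0.1" --pt "-0.0565 0.15 0.1" --pt "-0.0565 0.15 0.1" --yaw '[0, 0, 0, 0, 0, 0, 0, 0]'

```text
clock: 5.3
position: [0.5021, -0.1117, 0.1205]
eef_rot: [0.001, 0.678, 0.735, -0.0]
wrist_force: [0.1, 0.5, -0.6]
finger_gap: 0.0336
```

Run:
```python
from station import status, vision
import cv2,pickle
from h import *
s=status.get_state();print(s['clock'],s['position'],s['finger_gap'],s['qvel'].round(3))
p=vision.camera_params('wrist');pickle.dump(p,open('w4.pkl','wb'))
im=vision.get_image('wrist');cv2.imwrite('pics/w4.png',im)
cv2.imwrite('pics/w4c.png',cv2.resize(im[60:260,220:440],None,fx=3.5,fy=3,interpolation=cv2.INTER_CUBIC) if 0 else cv2.resize(im[:200,:266],None,fx=3,fy=3) )
print(proj(p,[.5015,-.0435,.016]),proj(p,[.4952,.0418,.062]))
```

```text
5.3 [ 0.50208665 -0.11172919  0.12049221] 0.03356991984230261 [-0.014  0.008 -0.008  0.001  0.002  0.   ]
(np.float64(330.9367655026205), np.float64(152.03962817600132)) (np.float64(334.1320818412621), np.float64(10.568629964792649))
```

View pics/w4.png

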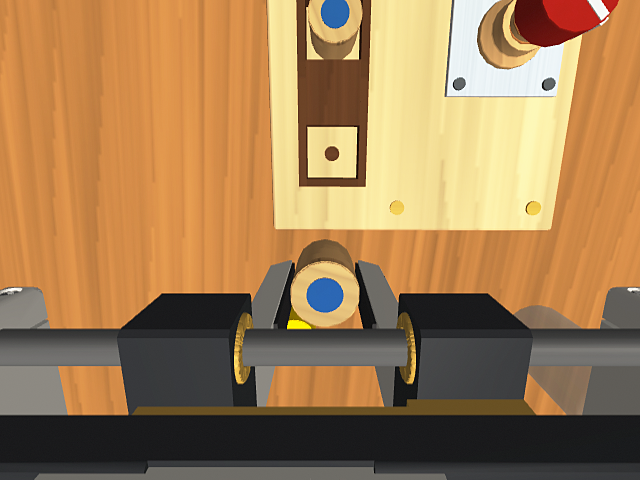

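Run:
```python
import cv2
im=cv2.imread('pics/w4.png');cv2.imwrite('pics/w4c.png',cv2.resize(im[105:205,280:400],None,fx=6,fy=6,interpolation=cv2.INTER_CUBIC))
```

```text
(no output)
```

View pics/w4c.png

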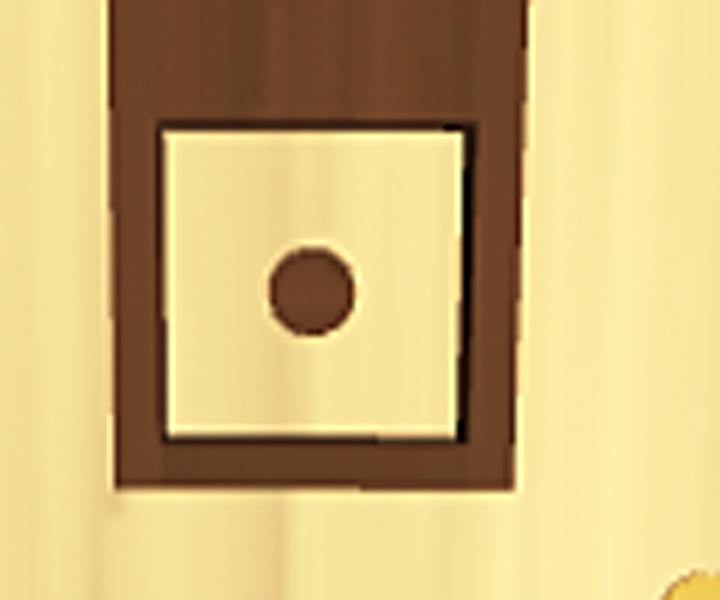

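Run:
```python
import pickle
from h import *
from station import status,vision
p=pickle.load(open('w4.pkl','rb'));T=vision.camera_params('top');S=vision.camera_params('scene')
g=lambda u,v:((u+.5)/6-.5+280,(v+.5)/6-.5+105)
print('hole',onz(p,g(312,291),.016),'rim',onz(p,g(316,282),.034))
tp=((612.5)/6-.5+240,503.5/6-.5+190)
print(tri([(p,g(312,291)),(T,tp),(S,(193.5/5-.5+230,307.5/5-.5+195))]))
print('held dot',onz(p,(325,295),.12049+.0256))
print('padmid',onz(p,(335,12.5),.062))
s=status.get_state();print(s['position'])
```

```text
hole [ 0.50209728 -0.04428111  0.016     ] rim [ 0.50212547 -0.04325359  0.034     ]
(array([ 0.50192262, -0.04396508,  0.01840428]), [0.000354729082478779, 0.00028689916787925, 0.00017214873198494437])
held dot [ 0.50196568 -0.1124852   0.14609   ]
padmid [0.49583624 0.04077515 0.062     ]
[ 0.50216258 -0.11201741  0.12042172]
```

Request:
drive_tool --hand '[0.02, 0.02, 0.02, 0.02, 0.02, 0.02, 0.02, 0.02]' --pt "0 0.035 0" --pt "0 0.0687 0" --pt "0 0.0687 -0.02" --pt "0 0.0687 -0.045" --pt "0 0.0687 -0.055" --pt "0 0.0687 -0.058" --pt "0 0.0687 -0.058" --pt "0 0.0687 -0.058" --yaw '[0, 0, 0, 0, 0, 0, 0, 0]'

```text
clock: 6.35
position: [0.5023, -0.0427, 0.0631]
eef_rot: [0.001, 0.678, 0.735, 0.0]
wrist_force: [0.2, 0.4, -0.2]
finger_gap: 0.0338
```

Run:
```python
from station import status, vision
import cv2,pickle
from h import *
s=status.get_state();print(s['clock'],s['position'],s['finger_gap'],s['qvel'].round(3))
im=vision.get_image('wrist');cv2.imwrite('pics/w5.png',cv2.resize(im[190:340,220:430],None,fx=3.5,fy=3.5))
```

```text
6.35 [ 0.5022717  -0.04268053  0.06307505] 0.03376748916164662 [ 0.004 -0.003  0.003 -0.     0.    -0.001]
```

View pics/w5.png

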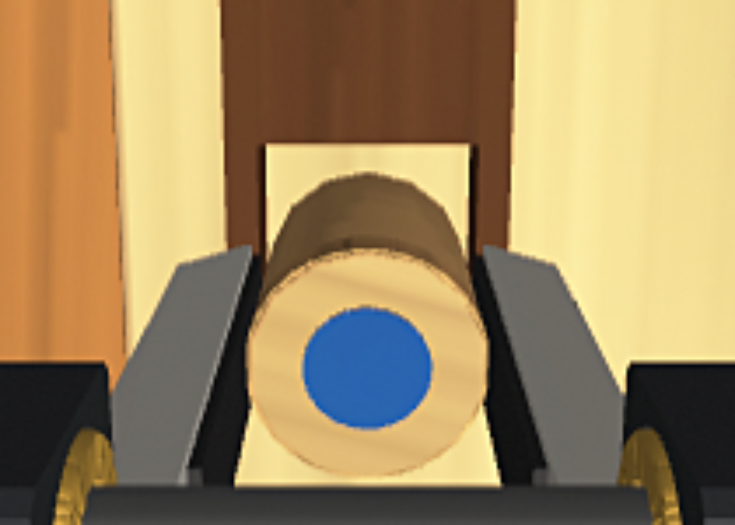

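Request:
drive_tool --hand '[0.02, 0.02, 0.02, 0.02, 0.02, 0.02, 0.02, 0.02]' --pt "0 -0.0005 -0.005" --pt "0 -0.0005 -0.01" --pt "0 -0.0005 -0.015" --pt "0 -0.0005 -0.02" --pt "0 -0.0005 -0.024" --pt "0 -0.0005 -0.025" --pt "0 -0.0005 -0.025" --pt "0 -0.0005 -0.025" --yaw '[0, 0, 0, 0, 0, 0, 0, 0]'

```text
clock: 7.4
position: [0.5017, -0.0429, 0.0375]
eef_rot: [0.0, 0.678, 0.735, 0.0]
wrist_force: [0.4, -0.3, -0.6]
finger_gap: 0.0338
```

Request:
drive_tool --hand '[0.036, 0.04, 0.05, 0.06, 0.06, 0.06, 0.06, 0.06]' --pt "0 0 0" --pt "0 0 0" --pt "0 0 0" --pt "0 0 0" --pt "0 0 0" --pt "0 0 0.0" --pt "0 0 0.015" --pt "0 0 0.04" --yaw '[0, 0, 0, 0, 0, 0, 0, 0]'

```text
clock: 8.4
position: [0.5011, -0.0428, 0.0779]
eef_rot: [-0.001, 0.678, 0.735, -0.0]
wrist_force: [0.1, -0.8, 0.0]
finger_gap: 0.06
```

Request:
drive_tool --hand '[0.06, 0.06, 0.06, 0.06, 0.06, 0.06, 0.06, 0.06]' --pt "0 0 0.04" --pt "0 -0.02 0.08" --pt "0 -0.05 0.09" --pt "0 -0.065 0.09" --pt "0 -0.065 0.09" --pt "0 -0.065 0.09" --pt "0 -0.065 0.09" --pt "0 -0.065 0.09" --yaw '[0, 0, 0, 0, 0, 0, 0, 0]'

```text
clock: 9.4
position: [0.5014, -0.1072, 0.167]
eef_rot: [-0.0, 0.678, 0.736, -0.0]
wrist_force: [0.2, 0.5, 0.2]
finger_gap: 0.0601
```

Run:
```python
from station import status, vision
import cv2,pickle
from h import *
s=status.get_state();print(s['clock'],s['position'],s['finger_gap'],s['q'])
p=vision.camera_params('wrist');pickle.dump(p,open('w6.pkl','wb'))
im=vision.get_image('wrist');cv2.imwrite('pics/w6.png',im)
im=vision.get_image('scene');cv2.imwrite('pics/s6.png',cv2.resize(im[195:315,230:390],None,fx=5,fy=5,interpolation=cv2.INTER_CUBIC))
```

```text
9.4 [ 0.5013986  -0.1072006   0.16700725] 0.06013484479233176 [-3.46540812e-01  2.08717399e-01  1.69709143e+00  1.90666967e-04
  1.23656751e+00 -4.28662266e-01]
```

View pics/w6.png

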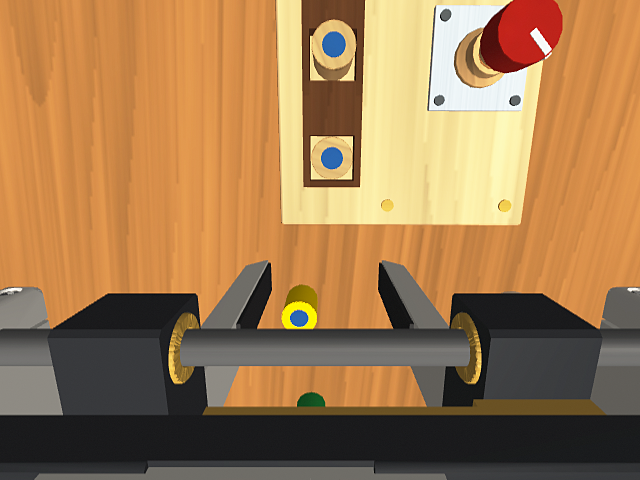

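View pics/s6.png

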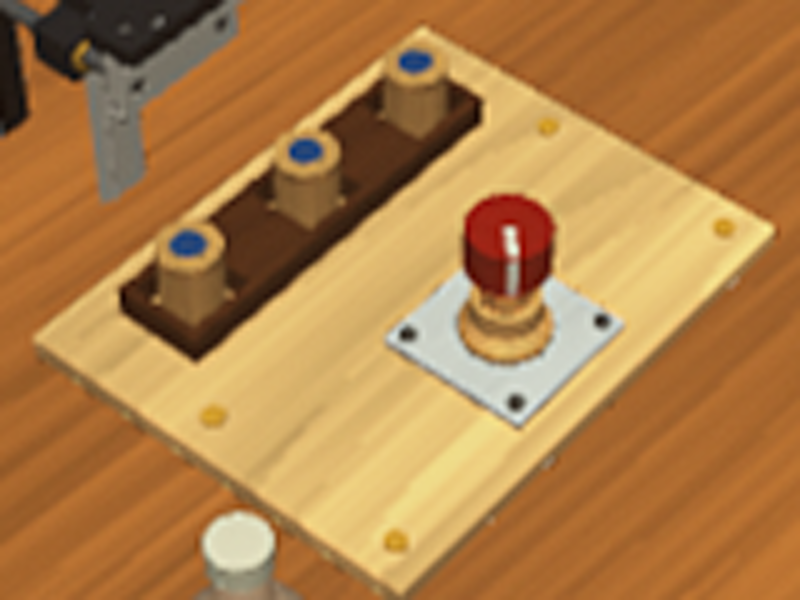

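Request:
drive_tool --hand '[0.07, 0.07, 0.07, 0.07, 0.07, 0.07, 0.07, 0.07]' --pt "0.03 0.03 0" --pt "0.07 0.06 0" --pt "0.11 0.09 -0.01" --pt "0.1236 0.117 -0.015" --pt "0.1236 0.117 -0.015" --pt "0.1236 0.117 -0.015" --pt "0.1236 0.117 -0.015" --pt "0.1236 0.117 -0.015" --yaw '[0, 0, 0, 0, 0, 0, 0, 0]'

```text
clock: 10.5
position: [0.6249, 0.0082, 0.1529]
eef_rot: [0.0, 0.678, 0.735, 0.0]
wrist_force: [-0.6, 0.1, -0.8]
finger_gap: 0.07
```

Run:
```python
from station import status, vision
import cv2,pickle
from h import *
s=status.get_state();print(s['clock'],s['position'],s['finger_gap'],s['q'])
p=vision.camera_params('wrist');pickle.dump(p,open('w7.pkl','wb'))
im=vision.get_image('wrist');cv2.imwrite('pics/w7.png',im)
print([proj(p,[.625,.052,z]) for z in(.07,.097)])
```

```text
10.5 [0.62486847 0.00823483 0.15287168] 0.06998873581247976 [-9.79867030e-02  3.81474524e-01  1.47863865e+00 -1.97321215e-04
  1.28079258e+00 -1.78011261e-01]
[(np.float64(329.5612940244686), np.float64(184.57321617623663)), (np.float64(330.18023310628064), np.float64(187.87515186689478))]
```

View pics/w7.png

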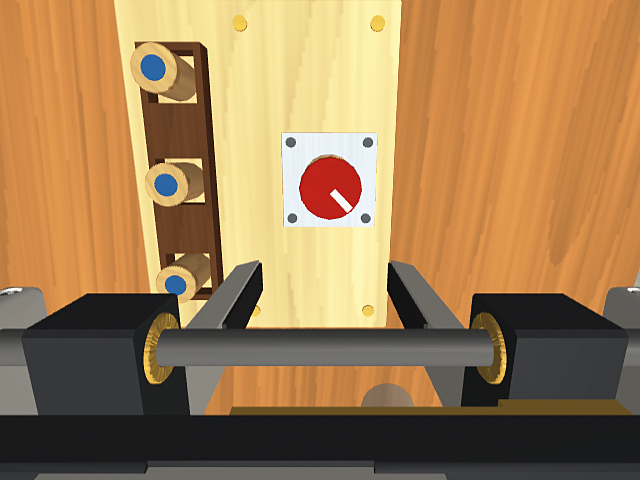

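Request:
drive_tool --hand '[0.07, 0.07, 0.07, 0.07, 0.07, 0.07, 0.07, 0.07]' --pt "0 0.02 0" --pt "0 0.044 0" --pt "0 0.044 -0.02" --pt "0 0.044 -0.045" --pt "0 0.044 -0.065" --pt "0 0.044 -0.08" --pt "0 0.044 -0.085" --pt "0 0.044 -0.085" --yaw '[0, 0, 0, 0, 0, 0, 0, 0]'

```text
clock: 11.55
position: [0.6253, 0.0534, 0.0674]
eef_rot: [0.0, 0.678, 0.735, 0.0]
wrist_force: [0.4, 0.2, 0.4]
finger_gap: 0.0701
```

Run:
```python
from station import status, vision
import cv2,pickle
from h import *
p=pickle.load(open('w7.pkl','rb'));T=vision.camera_params('top');S=vision.camera_params('scene')
print(tri([(p,(330.5,187)),(T,(388.5/6-.5+240,193.5/6-.5+190)),(S,(509.5/5-.5+230,230.5/5-.5+195))]))
s=status.get_state();print(s['clock'],s['position'],s['finger_gap'],s['wrist_force'])
q=vision.camera_params('wrist');X=s['position'].copy();X[2]=.096;print(proj(q,X))
im=vision.get_image('wrist');cv2.imwrite('pics/w8.png',im)
```

```text
(array([0.62489457, 0.05215483, 0.09354364]), [0.00039708855460487123, 0.00014634216523244005, 0.00027733088142486214])
11.55 [0.62531367 0.0534269  0.06743994] 0.07008040438198826 [0.3936876  0.21536941 0.37688985]
(np.float64(325.32856781802815), np.float64(295.92590300892215))
```

View pics/w8.png

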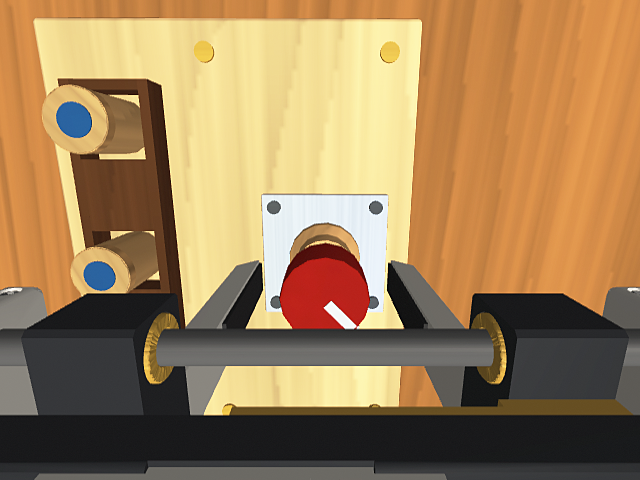

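Request:
drive_tool --hand '[0.07, 0.055, 0.04, 0.03, 0.03, 0.03, 0.03, 0.03]' --pt "0 -0.001 0" --pt "0 -0.001 0" --pt "0 -0.001 0" --pt "0 -0.001 0" --pt "0 -0.001 0" --pt "0 -0.001 0" --pt "0 -0.001 0" --pt "0 -0.001 0" --yaw '[0, 0, 0, 0, 0, 0, 0, 0]' --force 8

```text
clock: 12.6
position: [0.6253, 0.0521, 0.0674]
eef_rot: [0.0, 0.678, 0.735, 0.0]
wrist_force: [1.2, 0.0, 0.7]
finger_gap: 0.0436
```

Run:
```python
from station import status, vision
import cv2
s=status.get_state();print(s['clock'],s['position'],s['finger_gap'],s['wrist_force'],s['torque'])
im=vision.get_image('wrist');cv2.imwrite('pics/w9.png',cv2.resize(im[190:340,220:430],None,fx=3.5,fy=3.5))
```

```text
12.6 [0.62525533 0.05214187 0.06741357] 0.04355632414339053 [1.20191247 0.01790001 0.67330407] [-0.07973279 -0.20071686  0.01236968]
```

View pics/w9.png

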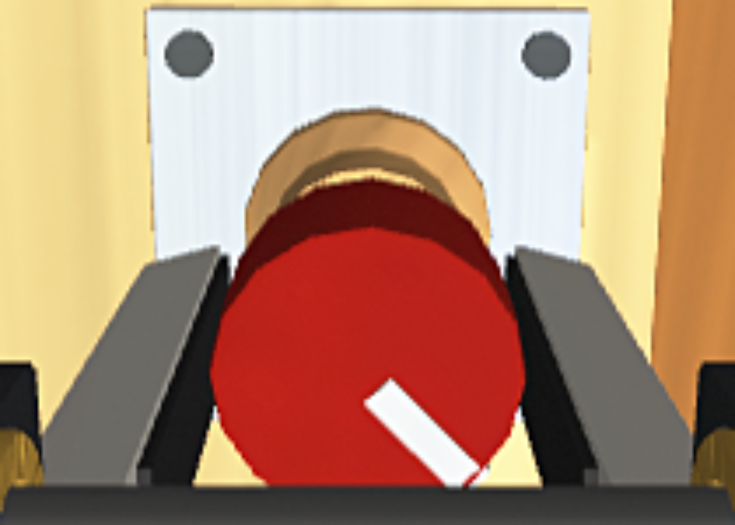

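Request:
drive_tool --hand '[0.03, 0.03, 0.03, 0.03, 0.03, 0.03, 0.03, 0.03]' --pt "0 0 0.0001" --pt "0 0 0.0002" --pt "0 0 0.0004" --pt "0 0 0.0005" --pt "0 0 0.0006" --pt "0 0 0.0006" --pt "0 0 0.0006" --pt "0 0 0.0006" --yaw '[6, 12, 18, 24, 30, 30, 30, 30]'

```text
clock: 13.65
position: [0.6251, 0.0521, 0.068]
eef_rot: [-0.0, 0.465, 0.885, -0.0]
wrist_force: [-0.1, -0.7, 0.3]
finger_gap: 0.0437
```

```bash
cat > look.py <<'E'
import sys
from station import status, vision
import cv2
n=sys.argv[1]
s=status.get_state();print(s['clock'],s['position'].round(4),s['eef_rot'].round(3),round(s['finger_gap'],4),s['wrist_force'].round(2),s['torque'].round(3),'q6',s['q'][5].round(3))
im=vision.get_image('wrist');im=im[180:340,215:435]
if len(sys.argv)>2:
    t=vision.get_image(sys.argv[2]);
    t=t[190:240,270:340] if sys.argv[2]=='top' else t[220:280,290:374]
    t=cv2.resize(t,(420,480),interpolation=cv2.INTER_CUBIC)
    im=cv2.hconcat([cv2.resize(im,(660-280,480)),t])
else: im=cv2.resize(im,None,fx=3,fy=3)
cv2.imwrite(f'pics/{n}.png',im)
E
python3 look.py a1 scene
```

```text
13.65 [0.6251 0.0521 0.068 ] [-0.     0.465  0.885 -0.   ] 0.0437 [-0.06 -0.65  0.33] [-0.145 -0.069  0.002] q6 -0.632
```

View pics/a1.png

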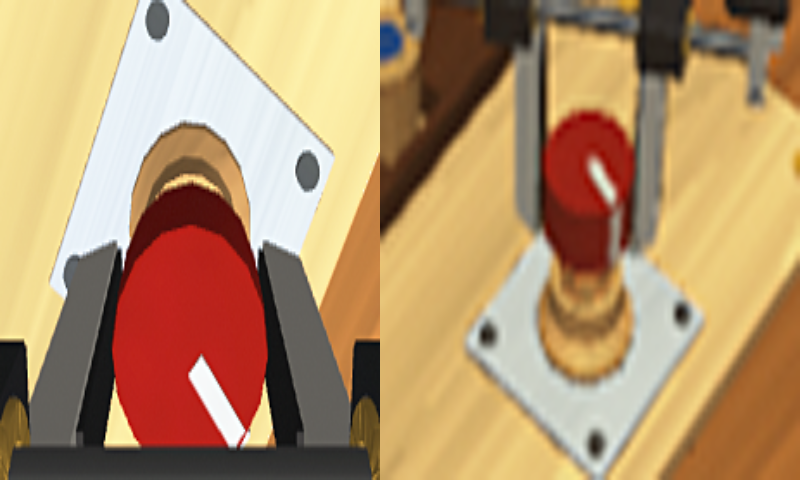

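Request:
drive_tool --hand '[0.03, 0.03, 0.03, 0.05, 0.05, 0.03, 0.03, 0.03]' --pt "0 0 0.0002" --pt "0 0 0.0004" --pt "0 0 0.0004" --pt "0 0 0.0004" --pt "0 0 0.0004" --pt "0 0 0.0004" --pt "0 0 0.0004" --pt "0 0 0.0004" --yaw '[10, 20, 20, 20, 20, 20, 20, 20]'

```text
clock: 14.75
position: [0.625, 0.052, 0.0682]
eef_rot: [-0.0, 0.304, 0.953, -0.0]
wrist_force: [-0.2, -1.3, -1.0]
finger_gap: 0.0438
```

```bash
python3 look.py a2 scene
```

```text
14.75 [0.625  0.052  0.0682] [-0.     0.304  0.953 -0.   ] 0.0438 [-0.2  -1.3  -0.97] [-0.139 -0.103 -0.004] q6 -0.981
```

View pics/a2.png

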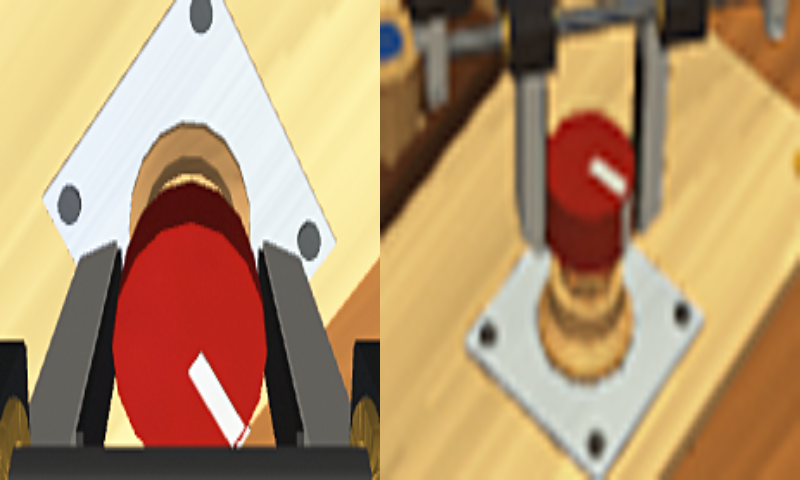

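Request:
drive_tool --hand '[0.03, 0.03, 0.05, 0.05, 0.05, 0.03, 0.03, 0.03]' --pt "0 0 0.0002" --pt "0 0 0.0004" --pt "0 0 0.0004" --pt "0 0 0.0004" --pt "0 0 0.0004" --pt "0 0 0.0004" --pt "0 0 0.0004" --pt "0 0 0.0004" --yaw '[10, 20, 20, 20, 20, 20, 20, 20]'

```text
clock: 15.85
position: [0.6251, 0.0518, 0.0688]
eef_rot: [0.0, 0.134, 0.991, -0.0]
wrist_force: [-0.6, -2.1, -0.2]
finger_gap: 0.0436
```

```bash
python3 look.py a3 scene
```

```text
15.85 [0.6251 0.0518 0.0688] [ 0.     0.134  0.991 -0.   ] 0.0436 [-0.62 -2.12 -0.16] [-0.274 -0.069 -0.053] q6 -1.331
```

View pics/a3.png

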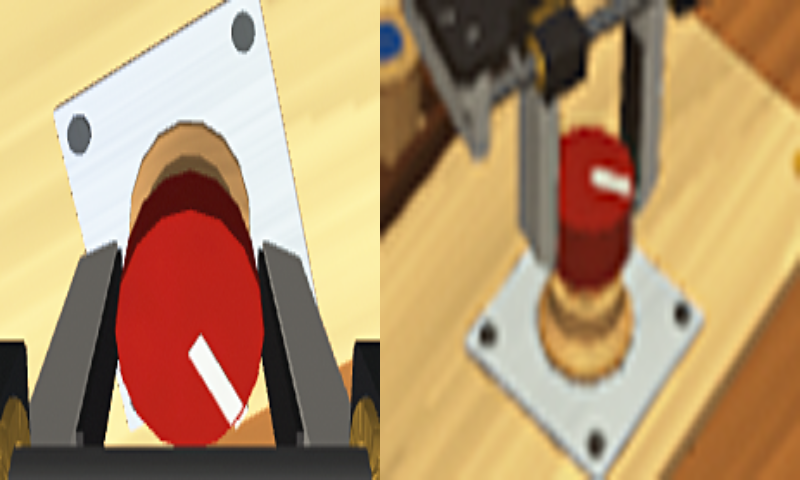

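Request:
drive_tool --hand '[0.03, 0.03, 0.03, 0.05, 0.05, 0.05, 0.03, 0.03]' --pt "0 0 0.0" --pt "0 0 0.0" --pt "0 0 0.0" --pt "0 0 0.0" --pt "0 0 -0.004" --pt "0 0 -0.008" --pt "0 0 -0.008" --pt "0 0 -0.008" --yaw '[4, 8, 8, 8, 8, 8, 8, 8]'

```text
clock: 16.95
position: [0.6246, 0.0518, 0.0603]
eef_rot: [-0.001, 0.064, 0.998, -0.0]
wrist_force: [-1.8, -1.8, -1.7]
finger_gap: 0.0438
```

Request:
drive_tool --hand '[0.03, 0.03, 0.03, 0.03, 0.03, 0.03, 0.03, 0.03]' --pt "0 0 0" --pt "0 0 0" --pt "0 0 0" --pt "0 0 0" --pt "0 0 0" --pt "0 0 0" --pt "0 0 0" --pt "0 0 0" --yaw '[0, 0, 0, 0, 0, 0, 0, 0]'

```text
clock: 17.95
position: [0.6246, 0.0519, 0.0606]
eef_rot: [-0.001, 0.064, 0.998, -0.0]
wrist_force: [-2.4, -3.8, -2.6]
finger_gap: 0.0437
```

```bash
python3 look.py a4 scene
```

```text
17.95 [0.6246 0.0519 0.0606] [-0.001  0.064  0.998 -0.   ] 0.0437 [-2.43 -3.76 -2.64] [-0.631  0.47  -0.044] q6 -1.47
```

View pics/a4.png

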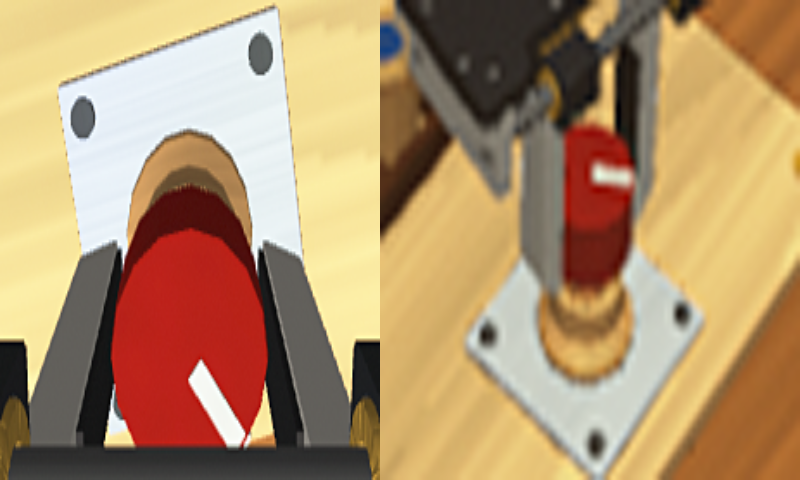

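Request:
drive_tool --hand '[0.03, 0.03, 0.03, 0.03, 0.03, 0.03, 0.03, 0.03]' --pt "0 -0.0005 -0.0002" --pt "0 -0.0005 -0.0004" --pt "0 -0.0005 -0.0006" --pt "0 -0.0005 -0.0008" --pt "0 -0.0005 -0.001" --pt "0 -0.0005 -0.0012" --pt "0 -0.0005 -0.0014" --pt "0 -0.0005 -0.0015" --yaw '[-10, -20, -30, -40, -50, -60, -70, -70]'

```text
clock: 19.05
position: [0.6252, 0.0524, 0.0593]
eef_rot: [-0.0, 0.624, 0.781, 0.001]
wrist_force: [-2.0, -0.6, -1.5]
finger_gap: 0.0435
```

```bash
python3 look.py a5 scene
```

```text
19.05 [0.6252 0.0524 0.0593] [-0.     0.624  0.781  0.001] 0.0435 [-1.97 -0.62 -1.48] [-0.163  0.316 -0.011] q6 -0.251
```

View pics/a5.png

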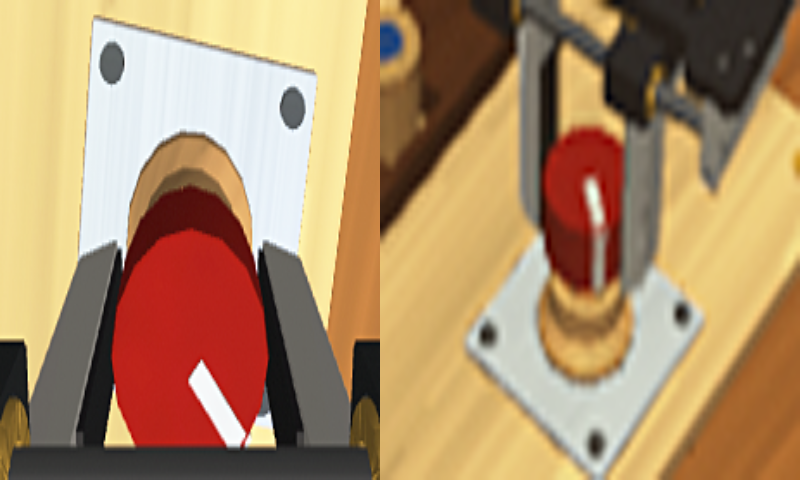

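Works: the knob turns with the jaws and stays down. I'll keep turning forward (total so far 70°).

Request:
drive_tool --hand '[0.03, 0.03, 0.03, 0.03, 0.03, 0.03, 0.03, 0.03]' --pt "0 0 -0.0002" --pt "0 0 -0.0004" --pt "0 0 -0.0007" --pt "0 0 -0.0009" --pt "0 0 -0.0011" --pt "0 0 -0.0013" --pt "0 0 -0.0016" --pt "0 0 -0.0018" --yaw '[-10, -20, -30, -40, -50, -60, -70, -80]'

```text
clock: 20.15
position: [0.6261, 0.0519, 0.0578]
eef_rot: [0.0, 0.981, 0.195, 0.001]
wrist_force: [-1.4, -1.5, -2.2]
finger_gap: 0.044
```

Request:
drive_tool --hand '[0.03, 0.03, 0.03, 0.03, 0.03, 0.03, 0.03, 0.03]' --pt "0 0 -0.0002" --pt "0 0 -0.0004" --pt "0 0 -0.0007" --pt "0 0 -0.0009" --pt "0 0 -0.0011" --pt "0 0 -0.0013" --pt "0 0 -0.0013" --pt "0 0 -0.0013" --yaw '[-10, -20, -30, -40, -50, -60, -60, -60]'

```text
clock: 21.15
position: [0.6259, 0.0513, 0.0564]
eef_rot: [0.0, 0.948, -0.319, 0.001]
wrist_force: [-0.6, -2.4, -2.4]
finger_gap: 0.0437
```

```bash
python3 look.py a6 scene
```

```text
21.15 [0.6259 0.0513 0.0564] [ 0.     0.948 -0.319  0.001] 0.0437 [-0.61 -2.39 -2.4 ] [-0.573  0.187 -0.016] q6 2.191
```

View pics/a6.png

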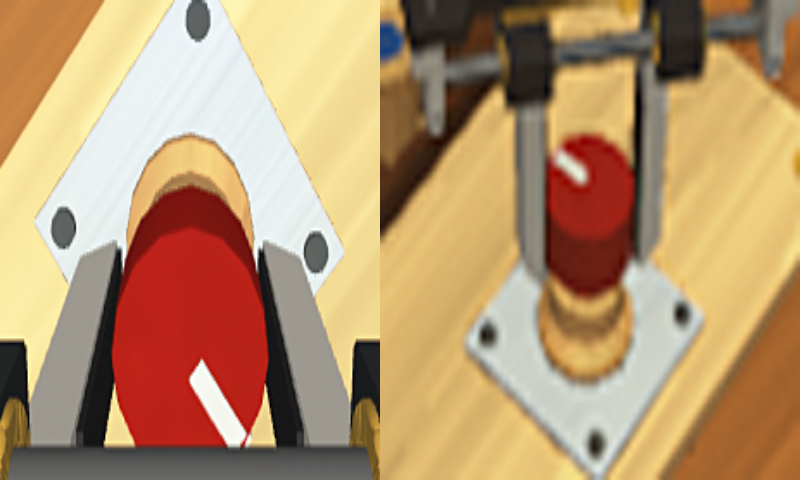

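Request:
drive_tool --hand '[0.06, 0.06, 0.06, 0.06, 0.06, 0.06, 0.06, 0.06]' --pt "0 0 0" --pt "0 0 0" --pt "0 0 0" --pt "0 0 0" --pt "0 0 0" --pt "0 0 0" --pt "0 0 0" --pt "0 0 0" --yaw '[0, 0, 10, 20, 30, 40, 50, 60]'

```text
clock: 22.25
position: [0.6258, 0.0523, 0.0566]
eef_rot: [-0.0, 0.98, 0.199, 0.001]
wrist_force: [-0.5, -0.6, 0.5]
finger_gap: 0.0595
```

Request:
drive_tool --hand '[0.06, 0.06, 0.06, 0.06, 0.06, 0.06, 0.06, 0.06]' --pt "0 0 0" --pt "0 0 0" --pt "0 0 0" --pt "0 0 0" --pt "0 0 0" --pt "0 0 0" --pt "0 0 0" --pt "0 0 0" --yaw '[10, 20, 30, 40, 50, 60, 70, 80]'

```text
clock: 23.25
position: [0.6257, 0.0523, 0.0566]
eef_rot: [0.0, 0.622, 0.783, 0.001]
wrist_force: [0.2, 0.4, 0.3]
finger_gap: 0.06
```

Request:
drive_tool --hand '[0.06, 0.06, 0.06, 0.03, 0.03, 0.03, 0.03, 0.03]' --pt "0 0 0" --pt "0 0 0" --pt "0 0 0" --pt "0 0 0" --pt "0 0 0" --pt "0 0 0" --pt "0 0 0" --pt "0 0 0" --yaw '[10, 20, 20, 20, 20, 20, 20, 20]'

```text
clock: 24.25
position: [0.6253, 0.0518, 0.0562]
eef_rot: [0.0, 0.48, 0.877, 0.0]
wrist_force: [0.1, 0.7, 0.1]
finger_gap: 0.0438
```

```bash
python3 look.py a7 scene
```

```text
24.25 [0.6253 0.0518 0.0562] [0.    0.48  0.877 0.   ] 0.0438 [0.06 0.71 0.15] [ 0.052 -0.161 -0.029] q6 -0.598
```

View pics/a7.png

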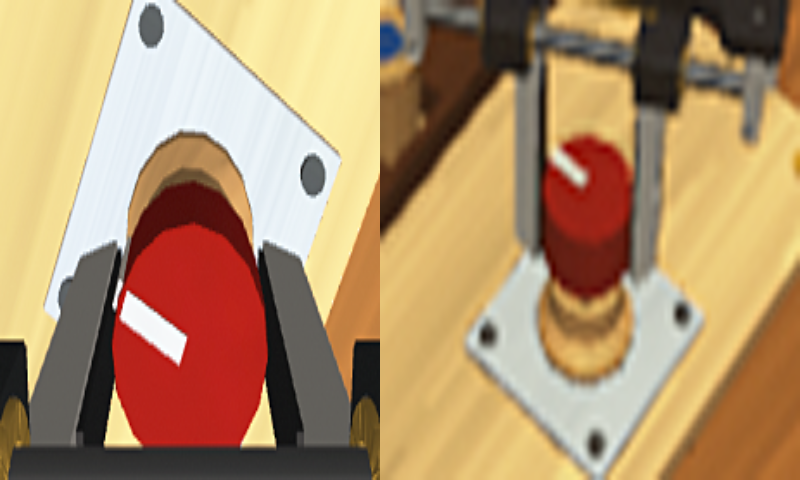

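Request:
drive_tool --hand '[0.03, 0.03, 0.03, 0.03, 0.03, 0.03, 0.03, 0.03]' --pt "0 0 -0.0002" --pt "0 0 -0.0004" --pt "0 0 -0.0007" --pt "0 0 -0.0009" --pt "0 0 -0.0011" --pt "0 0 -0.0013" --pt "0 0 -0.0016" --pt "0 0 -0.0018" --yaw '[-10, -20, -30, -40, -50, -60, -70, -80]'

```text
clock: 25.35
position: [0.6254, 0.0517, 0.0544]
eef_rot: [0.0, 0.933, 0.361, 0.0]
wrist_force: [0.7, -0.3, 0.3]
finger_gap: 0.0441
```

Request:
drive_tool --hand '[0.03, 0.03, 0.03, 0.03, 0.03, 0.03, 0.03, 0.03]' --pt "0 0 -0.0002" --pt "0 0 -0.0004" --pt "0 0 -0.0007" --pt "0 0 -0.0009" --pt "0 0 -0.0011" --pt "0 0 -0.0013" --pt "0 0 -0.0016" --pt "0 0 -0.0016" --yaw '[-10, -20, -30, -40, -50, -60, -70, -75]'

```text
clock: 26.35
position: [0.6254, 0.0516, 0.0528]
eef_rot: [0.0, 0.96, -0.28, 0.0]
wrist_force: [0.9, 0.0, -0.2]
finger_gap: 0.0438
```

Request:
drive_tool --hand '[0.03, 0.03, 0.03, 0.03, 0.03, 0.03, 0.03, 0.03]' --pt "0 0 0" --pt "0 0 0" --pt "0 0 0" --pt "0 0 0" --pt "0 0 0" --pt "0 0 0" --pt "0 0 0" --pt "0 0 0" --yaw '[0, 0, 0, 0, 0, 0, 0, 0]' --force 10

```text
clock: 27.35
position: [0.6254, 0.0516, 0.0528]
eef_rot: [-0.0, 0.96, -0.279, 0.0]
wrist_force: [1.7, 0.7, -0.5]
finger_gap: 0.0437
```

```bash
python3 look.py a8 scene
python3 - <<'E'
from station import vision
import cv2
im=vision.get_image('scene');cv2.imwrite('pics/s8.png',im[100:400,150:470].repeat(2,0).repeat(2,1))
E
```

```text
27.35 [0.6254 0.0516 0.0528] [-0.     0.96  -0.279  0.   ] 0.0437 [ 1.72  0.7  -0.54] [ 0.039 -0.248 -0.009] q6 2.107
```

View pics/a8.png

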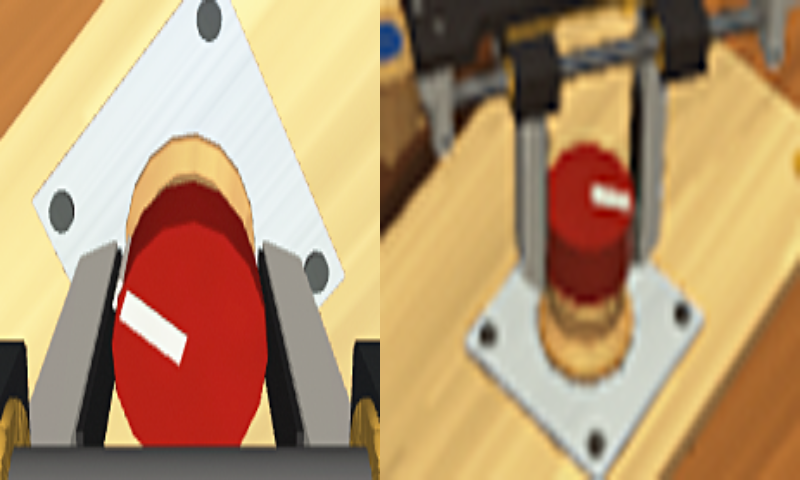

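View pics/s8.png

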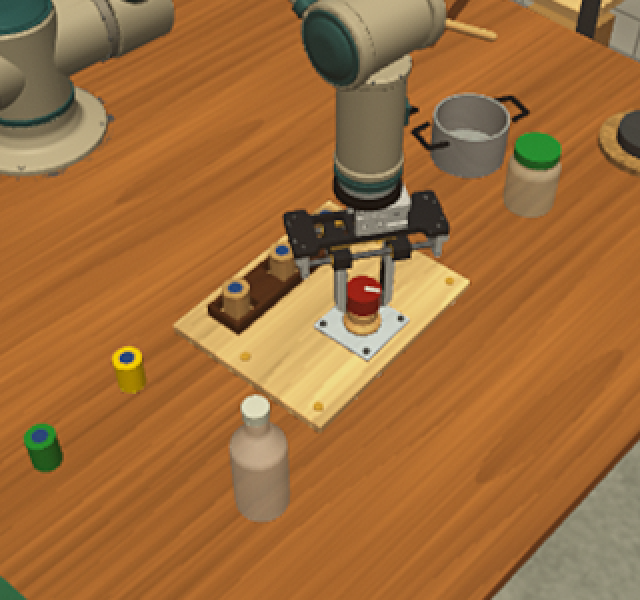

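Run:
```python
from station import vision
from h import *
S=vision.camera_params('scene')
for z in(.078,.080,.082,.084,.088,.09,.094,.096): print(z,np.round(proj(S,[.625,.052,z]),2))
print('obs a1',240.0-.4,'a4',220+175/8-.4,'a8',220+197/8-.4)
```

```text
0.078 [331.32 245.15]
0.08 [331.34 244.57]
0.082 [331.36 244.  ]
0.084 [331.39 243.43]
0.088 [331.44 242.28]
0.09 [331.46 241.7 ]
0.094 [331.51 240.54]
0.096 [331.53 239.96]
obs a1 239.6 a4 241.475 a8 244.225
```

Run:
```python
from station import order,status
print(order.job_done()); print(status.get_state()['clock'])
```

```text
the job is handed in; nothing more can be done
None
the job is handed in; nothing more can be done
```

I stood the spare pad in the empty pocket and left the press screw started one turn into its thread. The hand was still gripping the knob when I handed the job in at about 27.5 s; no verdict was reported.

- **Spare pad:** I put the beech pad in pocket2 (jig y = -85 mm), with the pad and pocket centres lined up to about 1 mm before release. Afterwards it stood upright with its top level with the seated pads.
- **Seated pads and bystanders:** In the last scene picture the jar, pan and bottle stand upright where they were. The arm hid one seated pad there; both pads were last seen in place in the wrist picture before the knob was gripped.
- **Backing off the screw:** I turned it backward in steps and saw it drop about 8 mm between 50° and 70°. I then went 8° further so it was clearly past the edge, which is slightly more than "only until it drops".
- **Turning forward:** I turned it about 365° with one regrip. By my estimate that leaves `bolt_turn` at 5.9 to 6.2 rad, within the 5.0 to 7.5 allowed, but I could not read the joint directly.
- **Last checks:** The knob's underside measured about 53 mm, below the 58.5 mm limit. The stripe is back near where it was at the drop, and the grip is set to 10 N with the fingers 43.7 mm apart.

One measurement disagreed. Triangulating the knob's top at the start gave 93.5 mm, against the 96 to 97 mm expected. I put this down to pixel error, and it did not affect the grip.

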